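# Release the ratchet clamp and file the blue test tile in the rack

### The arm

A 7-joint arm with a two-finger parallel gripper is mounted at the origin on a cart in front of the work surface, level with it; the furniture and walls round the work are solid. World frame = base frame: x ahead of the robot, y to its left, z up, the work surface at z = 0. Lengths are in mm, angles in rad, forces in N, time in s.
With the tool pointing down it reaches from about 350 to 900 mm from the base axis. Payload 8.1 kg.
Tool frame: the origin (TCP) lies on the centre line of the jaws, within the pads' length; the fingertips stand 11 mm ahead of it and the grasp point (between the pads) lies 8 mm behind it; z points along the fingers, x is the direction in which the jaws open and shut, and the axes are right-handed (so a half turn about z gives the same grasp; the last joint's range is limited). The gripper opens to 92 mm and grips with 3 to 60 N. Pads are 19 mm wide; open, the fingers measure 130 mm over their backs; the gripper's body (75 mm by 190 mm) begins 47 mm behind the grasp point.
Start: joints at [-1.279, 0.434, 0.025, 1.573, -0.012, 1.134, -0.075], TCP at [240.417, 576.923, 237.742] pointing down, gripper open.
Joint ranges: [-2.62, 2.62], [-0.44, 2.09], [-1.27, 1.32], [0.08, 2.57], [-1.32, 4.46], [0.12, 2], [-2.74, 2.74]. Speed limits (rad/s): [2.22, 2.22, 3.01, 3.01, 3.14, 3.14, 3.14].

### API

Orientations are given as a unit quaternion [w, x, y, z].
In Python, from bench import sensors, optics, bot gives the robot as it stands.
- The arm moves only by the shell command python3 -m inch 'ROWS' [FORCE]. ROWS is JSON, a list of rows, each an object with "turn": the turn, a rotation vector about the tool's x, y, z in degrees, a list of three; "delta_pos": the shift along the tool's x, y, z in mm, a list of three; "hand": the opening, from -1 (shut) to 1 (fully open), so that 0 is half open. A call has 1 to 8 rows; each row is the pose to reach, as a shift and turn from the pose measured when the call began, along the tool's axes at that moment; what a row does not reach only later rows make up. A row lasts 1/10 s, in which the tool goes at most 50 mm and 8.59 degrees, less where a joint would pass 70% of its speed; a pose out of reach is approached as far as the arm can. A call with a gripper value outside its range is refused whole. The fingers move at their own pace and stop on an object; FORCE is the grip in N (left out, the last holds). Time passes only in rows, so rows that repeat a pose let the fingers close. It gives the time, the measured TCP pose, the force and the opening at its end, in the units of the state.
- sensors.get_obs(): the state, without advancing time (a new reading comes with each control period).
- optics.get_image(name): name is "side" or "top" or "wrist"; returns a dict with "image" (384x512x3 uint8, red, green, blue), "depth" (384x512 float32, mm along the optical axis (not along the pixel's ray), 0 where there is no reading), "K" (3x3 intrinsics, pixels), "view" (4x4, takes a point from world to camera coordinates). Camera axes: x right, y down, z forward; pixel columns grow to the right and rows downward; lengths in mm; the calibration is good to about 2 mm. A picture is of the moment at which its call begins.
- bot.finish_job(): hands the job in, once; it reports no verdict.
The state is a dict: "t": time; "joint_pos": joint angles; "joint_velocities": joint speeds; "tau": joint torques, N m; "eef_pos": TCP position; "orientation": TCP orientation; "contact_force": force on the tool from outside, world axes, zero at the start; "moment": the same for the moment, N m; "finger_gap": finger opening in mm.
Only numpy, scipy, OpenCV 4.12 (cv2) and the standard library are available. Lean on these libraries where they do the work, as an engineer would, in place of code of your own. Each camera call takes 0.05 s, during which the arm holds its last target.

### The job

The blue glaze test tile is locked in the ratchet clamp. Flip the red-knobbed pawl lever over so that the ratchet lets go, slide the jaw all the way back, then take the tile out and stand it fully home in the empty rack slot that has the yellow tag. Leave the jaw back with the pawl flipped, and do not disturb the other tiles, jars and tools.

Things in the scene. Friction and masses are not known exactly. Their poses are not given: they have to be found in the camera images.
- clamp: Ratchet clamp, green and dark steel, fixed; base plate 218 x 76 x 12 mm from x = -80 to +138 mm of its own frame. Origin on the table on its long middle line; x runs along the slide from the tile end to the pawl end, z up. Jaw plate: 46 mm wide, stands parallel behind the tile (+x side); while closed, its lip hooks over the tile's top edge (4 mm above it), so the tile cannot come out.
- tile_foot (a point): Middle of the inclined foot on which the tile stands in the clamp, at x = -40, z = 18 mm; axes as the clamp's. The tile leans 25 degrees from vertical, top toward -x, against a green front rest that covers its lowest 28 mm; cheeks beside it (y = 25.5 to 30.5 mm either side) cover its lowest 24 mm.
- pawl (a joint): Pawl lever, hinged along the clamp's y, pivot at clamp x = 101, z = 47 mm. 0 = engaged: lever leans 20 degrees toward the tile and the jaw can only close. Positive swings the knob to clamp +x; past upright (0.36 rad) it falls over by its own weight and stays at its stop, 0.84 rad, where the ratchet is free. Under 1 N at the knob.
- pawl_knob (a point): Centre of the red ball knob, 26 mm diameter, at the end of the thin steel lever (10 mm), 85 mm from the pivot; about 127 mm above the table when engaged. Nothing stands higher than 100 mm beside it.
- jaw (a joint): Slide of the grey jaw: 0 = closed on the tile, 0.05 m = all the way back (clamp +x). Stiff: about 3 N of friction. The ratchet teeth block it while the pawl is engaged.
- jaw_handle (a point): Point in the black upright handle of the jaw, 60 mm above the table; the handle is 24 mm along clamp x, 14 mm along clamp y, its top 76 mm above the table, the block under it 33 mm. Moves with the jaw. Best pinched across its 14 mm.
- blue_tile_center (a point): Centre of the tile with the blue glaze, 72 x 48 x 8.5 mm, loose, about 35 g. Its x axis is the 72 mm length (up the lean in the clamp), y the 48 mm width, z the thickness; the glazed face (z) looks to the robot's side. With the jaw back there is about 45 mm of room behind the tile and its upper 40 mm are free in front.
- rack: Wooden tile rack, fixed, 160 (x) x 84 (y) x 34 mm high, origin on the table under its middle, with three upright slots at x = -50, 0 and +50 mm, each 13 mm (x) by 54 mm (y), 24 mm deep, with 4 mm chamfers at the mouth. Two slots hold other tiles, which stand 82 mm above the table. Pots up to 0.3 m high crowd the next table, to the robot's left of the bench edge (y above -0.15 m).
- slot (a point): Middle of the floor of the empty slot, 10 mm above the table; axes as the rack's (x across the 13 mm gap, z up). A yellow tag 16 mm wide hangs on the rack's +y edge at this slot, up to 44 mm above the table. A tile standing home has its centre 36 mm above this point.
- green_tile_center (a point): Centre of the tile with green glaze, standing in another slot of the rack; same size. Leave it.
- brown_tile_center (a point): Centre of the tile with brown glaze, standing in another slot of the rack; same size. Leave it.
- jar_honey: Glaze jar with white lid, 57 mm diameter, 68 mm high, origin under its middle. Bystander.
- jar_iron: Glaze jar with red lid, 53 mm diameter, 70 mm high; origin under its middle. Bystander.
- jar_cobalt: Blue glaze jar with black lid, 61 mm diameter, 75 mm high; origin under its middle. Bystander.
- label_roll: Roll of white labels lying flat, 60 mm diameter, 26 mm high. Bystander.

How it is judged (in metres and radians):
On the way, in this order (a step that is already met when the one before it is completed fails the run):
1. the pawl is flipped over to its stop while the jaw is still closed (value of joint pawl above 0.6 rad and value of joint jaw below 0.02 m), for 0.1 s.
2. the jaw is slid back, the pawl still flipped (value of joint jaw above 0.042 m and value of joint pawl above 0.6 rad), for 0.2 s.
3. the blue tile stands home in the tagged slot (horizontal distance between blue_tile_center and slot below 0.01 m and z of blue_tile_center in the frame of slot between 0.031 and 0.041 m and angle between the x axis of blue_tile_center and the z axis of slot, either way round below 0.26 rad), for 0.2 s.
At the end, for the whole second after the job is handed in: Blue tile at rest in the yellow-tagged slot: centre within 10 mm sideways of the slot's middle and within 5 mm of 36 mm above its floor, length within 15 degrees of upright, either end up; jaw at least 42 mm back, pawl still flipped (over 0.6 rad) (all of step 2 and all of step 3 and linear speed of blue_tile below 0.02 m/s); the robot touches nothing.
It fails at once if another tile is pushed more than 20 mm (distance of any of green_tile_center, brown_tile_center from where it was at the start of the episode above 0.02 m).
It fails at once if a bystander is pushed more than 25 mm or knocked over (distance of any of jar_honey, jar_iron, jar_cobalt, label_roll from where it was at the start of the episode above 0.025 m or angle between any of jar_honey, jar_iron, jar_cobalt's own z axis and vertical above 0.4 rad).
It also fails if it takes over 72 s, if anything falls off the work surface, if the arm or the gripper's body presses on something with over 40 N, if the wrist force passes 120 N, or if a joint passes its speed limit or range.

## Working session

There is one attempt and no reset: what is moved stays moved. The work goes in short steps, Python scripts to look and compute and a shell command to move; the robot and the scene stay as the last step left them, time stands still between calls to the robot, and variables do not carry over. Pictures are saved under pics/ and viewed, and the job is handed in when it is done.

```bash
ls; mkdir -p pics
python3 - <<'E'
from bench import sensors, optics
import cv2
print(sensors.get_obs())
for n in ("side","top","wrist"):
    d=optics.get_image(n); cv2.imwrite(f"pics/{n}0.png",d["image"][:,:,::-1]); print(n,d["K"].tolist(),d["view"].round(3).tolist())
E
```

```text
pics
{'t': 0.0, 'joint_pos': array([-1.2785912 ,  0.43524523,  0.02500265,  1.57410455, -0.01159411,
        1.13397248, -0.07508976]), 'joint_velocities': array([ 7.23470939e-04,  2.55548313e-04, -1.50642082e-05,  1.31881676e-03,
       -1.64985522e-03,  1.87281884e-03,  1.67495062e-03]), 'tau': array([ 5.44000850e-04, -6.67862391e+01,  9.84833501e-01, -3.14435935e+01,
       -6.06396748e-02,  4.29714366e-02,  1.51352738e-04]), 'eef_pos': array([240.27320571, 576.43864061, 236.92859115]), 'orientation': array([ 5.04624401e-04,  8.32077231e-01,  5.54659223e-01, -6.10846113e-04]), 'contact_force': array([-0.9260595 , -0.52082959,  0.56639209]), 'moment': array([ 0.04466664,  0.00055657, -0.0054752 ]), 'finger_gap': 91.95587778642853}
side [[432.08031106722285, 0.0, 259.76828691171136], [0.0, 432.08031106722285, 190.02715205560375], [0.0, 0.0, 1.0]] [[-0.997, -0.075, -0.0, 536.278], [-0.032, 0.433, -0.901, 285.771], [0.067, -0.898, -0.434, 488.966], [0.0, 0.0, 0.0, 1.0]]
top [[459.5697535408654, 0.0, 251.31872235115765], [0.0, 459.5697535408654, 186.31959691000233], [0.0, 0.0, 1.0]] [[0.016, -1.0, -0.012, -418.47], [-0.994, -0.015, -0.112, 564.43], [0.112, 0.014, -0.994, 1018.5], [0.0, 0.0, 0.0, 1.0]]
wrist [[311.0242517231172, 0.0, 249.9284525811086], [0.0, 311.0242517231172, 187.17209178105102], [0.0, 0.0, 1.0]] [[0.385, 0.923, -0.001, -623.86], [0.882, -0.368, 0.294, -36.135], [0.271, -0.114, -0.956, 392.282], [0.0, 0.0, 0.0, 1.0]]
```

View pics/side0.png

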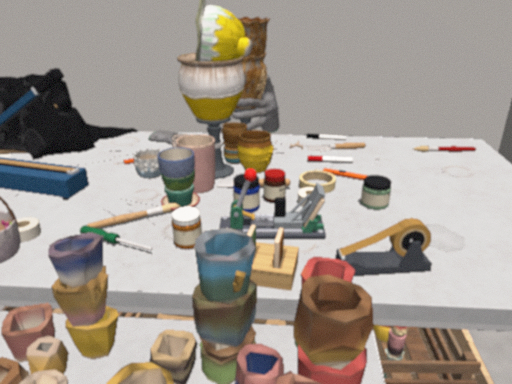

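View pics/top0.png

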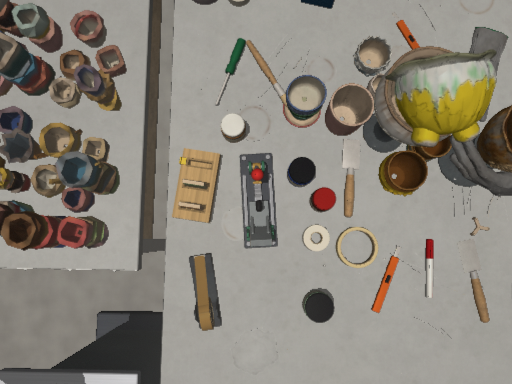

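View pics/wrist0.png

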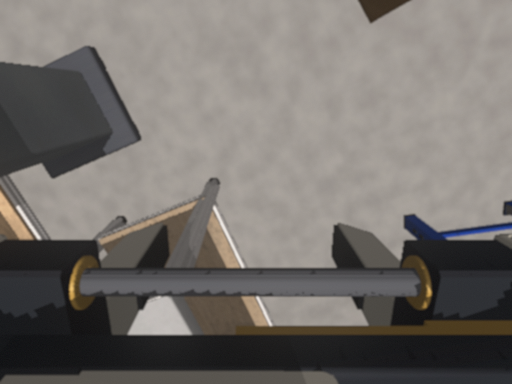

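```bash
cat > h.py <<'E'
import numpy as np, cv2
from bench import optics, sensors
def grab(n):
    d=optics.get_image(n); V=d["view"]; R=V[:3,:3]; t=V[:3,3]
    v,u=np.mgrid[0:384,0:512]; z=d["depth"].astype(float)
    K=d["K"]; c=np.stack([(u-K[0,2])/K[0,0]*z,(v-K[1,2])/K[1,1]*z,z],-1)
    d["P"]=(c-t)@R; return d
def ray(d,u,v,h):
    K,V=d["K"],d["view"];R=V[:3,:3];o=-R.T@V[:3,3]
    w=R.T@np.array([(u-K[0,2])/K[0,0],(v-K[1,2])/K[1,1],1]); return o+w*(h-o[2])/w[2]
def crop(d,x0,y0,x1,y1,name,s=5):
    im=cv2.resize(d["image"][y0:y1,x0:x1,::-1],None,fx=s,fy=s,interpolation=cv2.INTER_CUBIC); cv2.imwrite(f"pics/{name}.png",im)
E
python3 - <<'E'
from h import *
d=grab("top"); crop(d,165,95,325,215+40,"topc",5)
s=grab("side"); crop(s,170,150,340,290,"sidec",4)
import pickle; pickle.dump((d,s),open("d0.pkl","wb"))
E
```

```text
(no output)
```

View pics/topc.png

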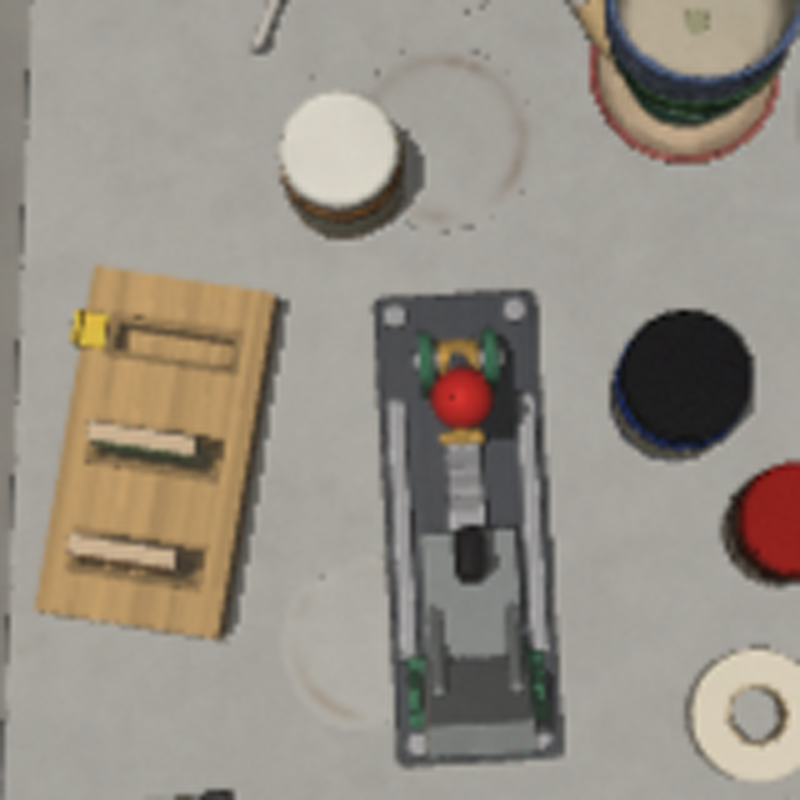

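View pics/sidec.png

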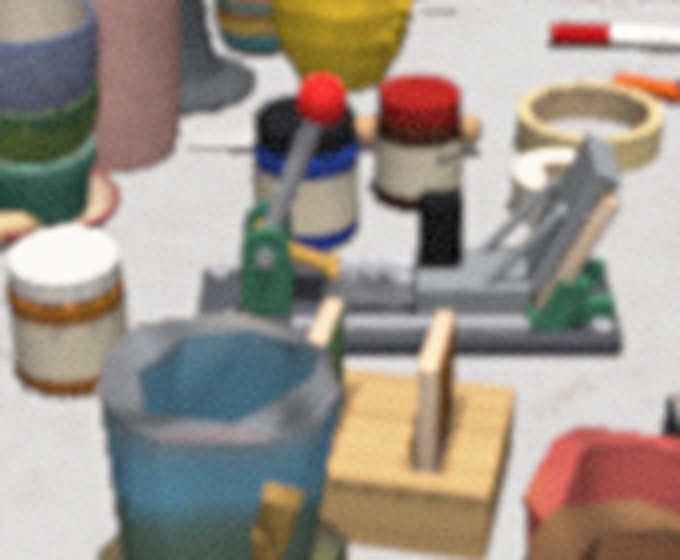

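Run:
```python
from h import *
import pickle
d,s=pickle.load(open("d0.pkl","rb"))
f=lambda u,v,h: ray(d,165+u/5-.4,95+v/5-.4,h)
C=np.array([f(*p,12) for p in [(376,298),(536,290),(562,755),(400,765)]])
print("clamp",C.round(1).tolist())
top=(C[0]+C[1])/2; bot=(C[2]+C[3])/2; L=np.linalg.norm(top-bot); ex=(top-bot)/L
print("L",L,"W",np.linalg.norm(C[0]-C[1]),np.linalg.norm(C[2]-C[3]),"yaw",np.degrees(np.arctan2(ex[1],ex[0])))
mid=(top+bot)/2; O=mid-29*ex; O[2]=0; ey=np.array([-ex[1],ex[0],0])
print("O",O.round(1))
for n,x,z in [("knob",101-29.07,127),("handle?",0,60),("foot",-40,18)]: print(n,(O+x*ex+[0,0,z]).round(1))
Rk=np.array([f(*p,34) for p in [(97,267),(283,295),(222,638),(37,610)]])
print("rack",Rk.round(1).tolist()); a=(Rk[0]+Rk[1])/2;b=(Rk[2]+Rk[3])/2; e=(a-b)/np.linalg.norm(a-b)
print(np.linalg.norm(a-b),np.linalg.norm(Rk[0]-Rk[1]),"yaw",np.degrees(np.arctan2(e[1],e[0])), "ctr",((a+b)/2).round(1),"slot from rack",((a+b)/2+50*e).round(1))
print("slot mouth",f(176,346,34).round(1), "tag",f(92,328,44).round(1))
# colour
def cen(D,m):
    n,l,st,c=cv2.connectedComponentsWithStats(m.astype(np.uint8)); i=1+np.argmax(st[1:,4]); return c[i],st[i],l==i
for nm,D,win in (("top",d,(240,150,275,195)),("side",s,(235,160,265,190))):
    im=D["image"].astype(int); m=(im[...,0]>130)&(im[...,1]<70)&(im[...,2]<80); w=np.zeros_like(m); w[win[1]:win[3],win[0]:win[2]]=1
    c,st,mm=cen(D,m&w); print(nm,"knob",c,st,ray(D,*c,127).round(1),np.median(D["P"][mm],0).round(1))
    m=(im.max(-1)<50); w[:]=0; win=(250,195,268,215) if nm=="top" else (272,194,288,218); w[win[1]:win[3],win[0]:win[2]]=1
    c,st,mm=cen(D,m&w); print(nm,"handle",c,st,ray(D,*c,76 if nm=="top" else 60).round(1),np.median(D["P"][mm],0).round(1))
for n,u,v in [("green",146,440),("brown",125,552)]:print(n,f(u,v,82))
```

```text
clamp [[647.9, -381.3, 12.0], [652.7, -455.9, 12.0], [437.5, -470.2, 12.0], [431.8, -396.4, 12.0]]
L 216.1544136924677 W 74.82830968997173 74.10045282010853 yaw 3.8940756114768043
O [ 513.5 -427.9    0. ]
knob [ 585.3 -423.   127. ]
handle? [ 513.5 -427.9   60. ]
foot [ 473.6 -430.6   18. ]
rack [[656.5, -253.8, 34.0], [644.7, -339.6, 34.0], [487.6, -315.7, 34.0], [498.9, -231.8, 34.0]]
158.97412678711626 86.54130895860482 yaw -8.282413537141323 ctr [ 571.9 -285.2   34. ] slot from rack [ 621.4 -292.4   34. ]
slot mouth [ 620.3 -291.2   34. ] tag [ 626.4 -254.1   44. ]
top knob [256.48888889 174.07777778] [252 169  10  11  90] [ 585.5 -421.3  127. ] [ 584.1 -421.3  137.3]
top handle [258.49152542 205.23728814] [256 200   6  11  59] [ 524.6 -426.5   76. ] [ 525.1 -427.4   74.7]
side knob [250.01010101 174.21212121] [244 169  12  11  99] [ 588.8 -423.9  127. ] [ 587.6 -412.7  132.1]
side handle [279.64052288 206.90196078] [274 199  11  17 153] [ 528.7 -416.8   60. ] [ 528.3 -419.5   58.8]
green [ 571.19170535 -285.4900339    82.        ]
brown [ 522.39868783 -277.8868574    82.        ]
```

```bash
cat >> h.py <<'E'
from scipy.spatial.transform import Rotation as Ro
def cur():
    o=sensors.get_obs(); q=o["orientation"]; return o,np.array(o["eef_pos"]),Ro.from_quat([q[1],q[2],q[3],q[0]])
def down(az,lean=0):
    # tool x at azimuth az (deg); lean: tool z tipped toward +tool-x-azimuth by lean deg
    a=np.radians(az);l=np.radians(lean);h=np.array([np.cos(a),np.sin(a),0]);up=np.array([0,0,1.])
    x=np.cos(l)*h+np.sin(l)*up; z=np.sin(l)*h-np.cos(l)*up
    return Ro.from_matrix(np.stack([x,np.cross(z,x),z],1))
def go(p,R=None):
    o,c,Rc=cur(); R=Rc if R is None else R
    print("t",round(o["t"],2),"at",c.round(1),"q",o["joint_pos"].round(2),"F",o["contact_force"].round(1),"gap",round(o["finger_gap"],1))
    print("delta",Rc.inv().apply(np.array(p)-c).round(1).tolist(),"turn",np.degrees((Rc.inv()*R).as_rotvec()).round(1).tolist())
E
python3 -c "
from h import *
go([240,577,430]); go([450,250,430],down(20))"
python3 -m inch '[{"delta_pos":[0,0,-50],"turn":[0,0,0],"hand":0},{"delta_pos":[0,0,-100],"turn":[0,0,0],"hand":-1},{"delta_pos":[0,0,-150],"turn":[0,0,0],"hand":-1},{"delta_pos":[0,0,-190],"turn":[0,0,0],"hand":-1},{"delta_pos":[0,0,-190],"turn":[0,0,0],"hand":-1}]' 20
python3 -c "
from h import *
go([450,250,430],down(20))"
```

```text
t 0.25 at [240.4 576.7 237.4] q [-1.28  0.43  0.03  1.57 -0.01  1.13 -0.08] F [-0.1 -0.1 -0. ] gap 91.8
delta [-0.0, -0.4, -192.6] turn [0.0, 0.0, 0.0]
t 0.25 at [240.4 576.7 237.4] q [-1.28  0.43  0.03  1.57 -0.01  1.13 -0.08] F [-0.1 -0.1 -0. ] gap 91.8
delta [-221.0, 319.2, -192.5] turn [0.0, 0.0, 47.4]
t: 0.75
eef_pos: [241.0, 578.3, 433.9]
orientation: [-0.003, 0.832, 0.555, 0.004]
contact_force: [0.0, -0.4, 0.9]
finger_gap: 56.4
t 0.75 at [241.  578.3 433.9] q [-1.29  0.35  0.05  1.22 -0.02  1.56 -0.07] F [ 0.  -0.4  0.9] gap 56.4
delta [-222.6, 319.3, 1.6] turn [-0.3, -0.5, 47.4]
```

```bash
python3 -m inch '[{"delta_pos":[-28,40,0],"turn":[0,0,6],"hand":-1},{"delta_pos":[-56,80,0],"turn":[0,0,12],"hand":-1},{"delta_pos":[-84,120,0],"turn":[0,0,18],"hand":-1},{"delta_pos":[-111,160,0],"turn":[0,0,24],"hand":-1},{"delta_pos":[-139,200,0],"turn":[0,0,30],"hand":-1},{"delta_pos":[-167,240,0],"turn":[0,0,36],"hand":-1},{"delta_pos":[-195,280,0],"turn":[0,0,42],"hand":-1},{"delta_pos":[-222,319,0],"turn":[0,0,48],"hand":-1}]' 20
python3 -c "
from h import *
go([540,-120,430],down(-40))"
```

```text
t: 1.55
eef_pos: [450.6, 248.6, 431.5]
orientation: [-0.004, 0.986, 0.166, 0.002]
contact_force: [1.4, -0.4, 0.5]
finger_gap: 0.8
t 1.55 at [450.6 248.6 431.5] q [-0.9   0.14  0.35  1.52 -0.05  1.48 -0.21] F [ 1.4 -0.4  0.5] gap 0.8
delta [-36.2, 377.5, -1.6] turn [-0.6, -0.1, 59.1]
```

```bash
python3 -m inch '[{"delta_pos":[-4,47,0],"turn":[0,0,7],"hand":-1},{"delta_pos":[-9,94,0],"turn":[0,0,15],"hand":-1},{"delta_pos":[-13,141,0],"turn":[0,0,22],"hand":-1},{"delta_pos":[-18,188,0],"turn":[0,0,30],"hand":-1},{"delta_pos":[-22,235,0],"turn":[0,0,37],"hand":-1},{"delta_pos":[-27,282,0],"turn":[0,0,44],"hand":-1},{"delta_pos":[-31,330,0],"turn":[0,0,52],"hand":-1},{"delta_pos":[-36,377,0],"turn":[0,0,59],"hand":-1}]' 20
python3 -c "
from h import *
go([540,-425,330],down(-86))"
```

```text
t: 2.35
eef_pos: [540.0, -121.3, 428.3]
orientation: [-0.005, 0.939, -0.344, -0.0]
contact_force: [1.5, 1.1, -0.0]
finger_gap: 0.4
t 2.35 at [ 540.  -121.3  428.3] q [-0.43  0.24  0.74  1.46 -0.18  1.5  -0.39] F [ 1.5  1.1 -0. ] gap 0.4
delta [196.3, 233.0, 95.5] turn [-0.4, 0.4, 45.8]
```

```bash
python3 -m inch '[{"delta_pos":[28,33,0],"turn":[0,0,6],"hand":-1},{"delta_pos":[56,66,0],"turn":[0,0,13],"hand":-1},{"delta_pos":[84,100,0],"turn":[0,0,20],"hand":-1},{"delta_pos":[112,133,10],"turn":[0,0,26],"hand":-1},{"delta_pos":[140,166,30],"turn":[0,0,33],"hand":-1},{"delta_pos":[168,200,60],"turn":[0,0,39],"hand":-1},{"delta_pos":[196,233,95],"turn":[0,0,46],"hand":-1},{"delta_pos":[196,233,95],"turn":[0,0,46],"hand":-1}]' 20
python3 - <<'E'
from h import *
go([545,-424,126],down(-86))
d=grab("wrist");crop(d,0,0,512,384,"w1",1.5)
E
```

```text
t: 3.15
eef_pos: [536.7, -428.1, 325.4]
orientation: [-0.003, 0.727, -0.687, -0.005]
contact_force: [-0.8, 1.2, -0.0]
finger_gap: 0.4
t 3.15 at [ 536.7 -428.1  325.4] q [ 0.11  0.61  0.91  1.3  -0.48  1.46 -0.53] F [-0.8  1.2 -0. ] gap 0.4
delta [-1.5, -9.1, 199.4] turn [0.2, 0.6, -0.7]
```

View pics/w1.png

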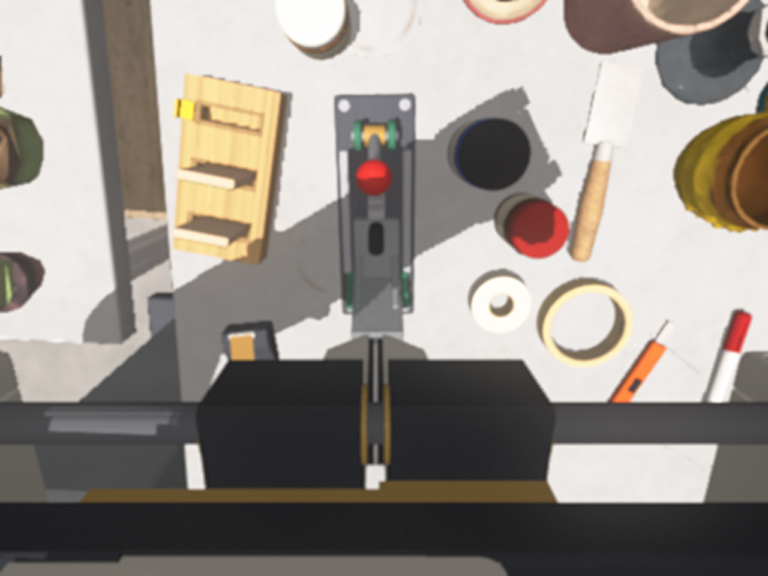

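```bash
python3 -m inch '[{"delta_pos":[-1,-4,50],"turn":[0,0,0],"hand":-1},{"delta_pos":[-1,-7,100],"turn":[0,0,0],"hand":-1},{"delta_pos":[-1,-9,150],"turn":[0,0,0],"hand":-1},{"delta_pos":[-1,-9,185],"turn":[0,0,0],"hand":-1},{"delta_pos":[-1,-9,199],"turn":[0,0,0],"hand":-1},{"delta_pos":[-1,-9,199],"turn":[0,0,0],"hand":-1}]' 20
python3 - <<'E'
from h import *
go([625,-418,128],down(-86))
E
```

```text
t: 3.8
eef_pos: [546.1, -422.0, 126.6]
orientation: [-0.003, 0.729, -0.684, -0.006]
contact_force: [0.0, -0.6, 0.0]
finger_gap: 0.5
t 3.8 at [ 546.1 -422.   126.6] q [ 0.12  0.76  0.81  1.55 -0.6   1.1  -0.43] F [ 0.  -0.6  0. ] gap 0.5
delta [1.0, -79.0, -1.6] turn [0.2, 0.7, -0.4]
```

```bash
python3 -m inch '[{"delta_pos":[0,-12,0],"turn":[0,0,0],"hand":-1},{"delta_pos":[0,-24,0],"turn":[0,0,0],"hand":-1},{"delta_pos":[0,-36,-1],"turn":[0,0,0],"hand":-1},{"delta_pos":[0,-48,-2],"turn":[0,0,0],"hand":-1},{"delta_pos":[1,-60,-2],"turn":[0,0,0],"hand":-1},{"delta_pos":[1,-68,-2],"turn":[0,0,0],"hand":-1},{"delta_pos":[1,-76,-2],"turn":[0,0,0],"hand":-1}]' 20
python3 - <<'E'
from h import *
go([545,-424,128],down(-86))
d=grab("side"); crop(d,170,120,340,260,"s2",4)
E
```

```text
t: 4.5
eef_pos: [623.2, -417.9, 128.6]
orientation: [-0.003, 0.729, -0.684, -0.006]
contact_force: [-0.7, 0.3, 0.3]
finger_gap: 0.2
t 4.5 at [ 623.2 -417.9  128.6] q [ 0.11  0.85  0.8   1.37 -0.62  1.2  -0.53] F [-0.7  0.3  0.3] gap 0.2
delta [1.0, 78.5, 0.8] turn [0.2, 0.7, -0.3]
```

View pics/s2.png

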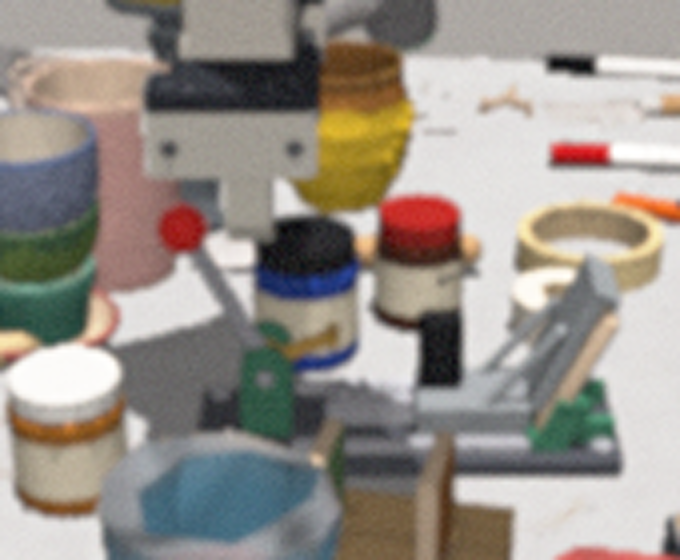

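```bash
python3 -m inch '[{"delta_pos":[1,40,-10],"turn":[0,0,0],"hand":-0.13},{"delta_pos":[1,80,-10],"turn":[0,0,0],"hand":-0.13},{"delta_pos":[3,97,0],"turn":[0,0,0],"hand":-0.13},{"delta_pos":[3,97,10],"turn":[0,0,0],"hand":-0.13},{"delta_pos":[3,97,10],"turn":[0,0,0],"hand":-0.13}]' 30
python3 - <<'E'
from h import *
go([527,-427,52],down(-86))
d=grab("wrist");crop(d,100,50,400,275,"w2",2.6)
E
```

```text
t: 5.05
eef_pos: [527.8, -425.7, 117.4]
orientation: [-0.004, 0.73, -0.684, -0.006]
contact_force: [0.5, 0.7, -0.6]
finger_gap: 35.9
t 5.05 at [ 527.8 -425.7  117.4] q [ 0.13  0.75  0.8   1.59 -0.6   1.07 -0.4 ] F [ 0.5  0.7 -0.6] gap 35.9
delta [2.2, 0.7, 65.4] turn [0.2, 0.8, -0.3]
```

View pics/w2.png

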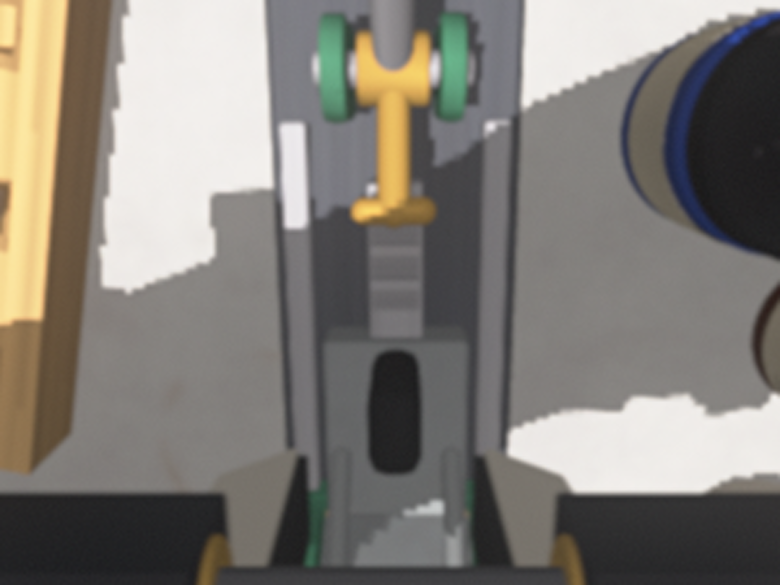

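```bash
python3 -m inch '[{"delta_pos":[2,0,25],"turn":[0,0,0],"hand":-0.13},{"delta_pos":[2,0,50],"turn":[0,0,0],"hand":-0.13},{"delta_pos":[2,0,65],"turn":[0,0,0],"hand":-0.13},{"delta_pos":[2,0,65],"turn":[0,0,0],"hand":-1},{"delta_pos":[2,0,65],"turn":[0,0,0],"hand":-1},{"delta_pos":[2,0,65],"turn":[0,0,0],"hand":-1},{"delta_pos":[2,0,65],"turn":[0,0,0],"hand":-1}]' 30
python3 - <<'E'
from h import *
ex=np.array([np.cos(np.radians(3.9)),np.sin(np.radians(3.9)),0])
o,c,R=cur(); go(c+ex*51)
E
```

```text
t: 5.8
eef_pos: [529.3, -425.9, 54.1]
orientation: [-0.005, 0.73, -0.683, -0.006]
contact_force: [-0.5, 0.1, 4.9]
finger_gap: 14.0
t 5.8 at [ 529.3 -425.9   54.1] q [ 0.16  0.82  0.75  1.63 -0.66  0.97 -0.35] F [-0.5  0.1  4.9] gap 14.0
delta [-0.1, -51.0, -0.1] turn [0.0, 0.0, 0.0]
```

```bash
python3 -m inch '[{"delta_pos":[0,-8,0],"turn":[0,0,0],"hand":-1},{"delta_pos":[0,-16,0],"turn":[0,0,0],"hand":-1},{"delta_pos":[0,-24,0],"turn":[0,0,0],"hand":-1},{"delta_pos":[0,-32,0],"turn":[0,0,0],"hand":-1},{"delta_pos":[0,-40,0],"turn":[0,0,0],"hand":-1},{"delta_pos":[0,-47,0],"turn":[0,0,0],"hand":-1},{"delta_pos":[0,-53,0],"turn":[0,0,0],"hand":-1},{"delta_pos":[0,-53,0],"turn":[0,0,0],"hand":-1}]' 30
python3 - <<'E'
from h import *
go([527,-427,52],down(-86))
d=grab("side"); crop(d,170,120,340,260,"s3",4)
E
```

```text
t: 6.6
eef_pos: [572.1, -422.9, 54.1]
orientation: [-0.002, 0.728, -0.685, -0.013]
contact_force: [-36.6, 13.0, 21.2]
finger_gap: 14.3
t 6.6 at [ 572.1 -422.9   54.1] q [ 0.15  0.87  0.76  1.52 -0.66  1.04 -0.43] F [-36.6  13.   21.2] gap 14.3
delta [1.4, 45.3, 2.8] turn [0.9, 1.2, -0.5]
```

View pics/s3.png

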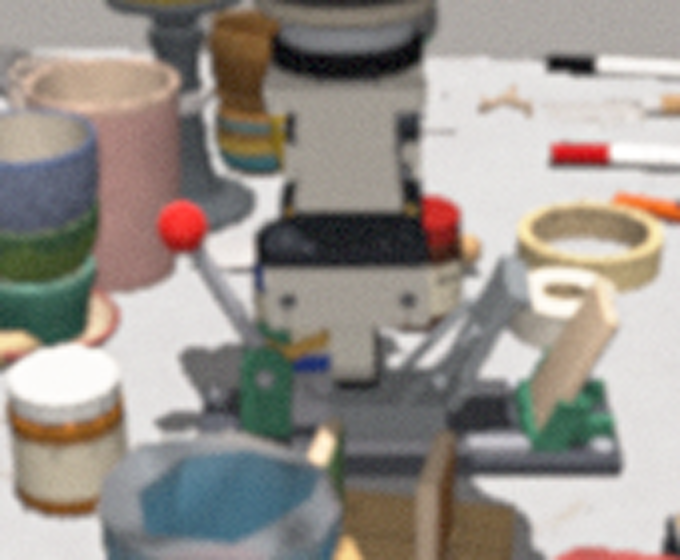

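```bash
python3 -m inch '[{"delta_pos":[0,3,0],"turn":[0,0,0],"hand":-1},{"delta_pos":[0,4,0],"turn":[0,0,0],"hand":-1}]' 30
python3 - <<'E'
from h import *
go([527,-427,52],down(-86))
d=grab("side"); K,V=d["K"],d["view"];R=V[:3,:3];o=-R.T@V[:3,3]
crop(d,225,180,295,232,"s4",10)
for (u,v) in [(170+325/4,120+338/4),(170+300/4,120+350/4),(170+510/4,120+262/4),(170+362/4,120+383/4)]:
    w=R.T@np.array([(u-K[0,2])/K[0,0],(v-K[1,2])/K[1,1],1]); y=-415; print((o+w*(y-o[1])/w[1]).round(1))
d=grab("wrist");crop(d,100,50,400,275,"w4",2.6)
E
```

```text
t: 6.85
eef_pos: [568.1, -423.1, 54.2]
orientation: [-0.002, 0.728, -0.685, -0.013]
contact_force: [-2.2, 2.0, -3.4]
finger_gap: 13.8
t 6.85 at [ 568.1 -423.1   54.2] q [ 0.15  0.87  0.76  1.53 -0.66  1.04 -0.42] F [-2.2  2.  -3.4] gap 13.8
delta [1.4, 41.2, 2.8] turn [0.9, 1.3, -0.5]
[ 586.1 -415.    64.2]
[ 598.9 -415.    56.8]
[ 494.6 -415.   109.8]
[ 567.3 -415.    39. ]
```

View pics/w4.png

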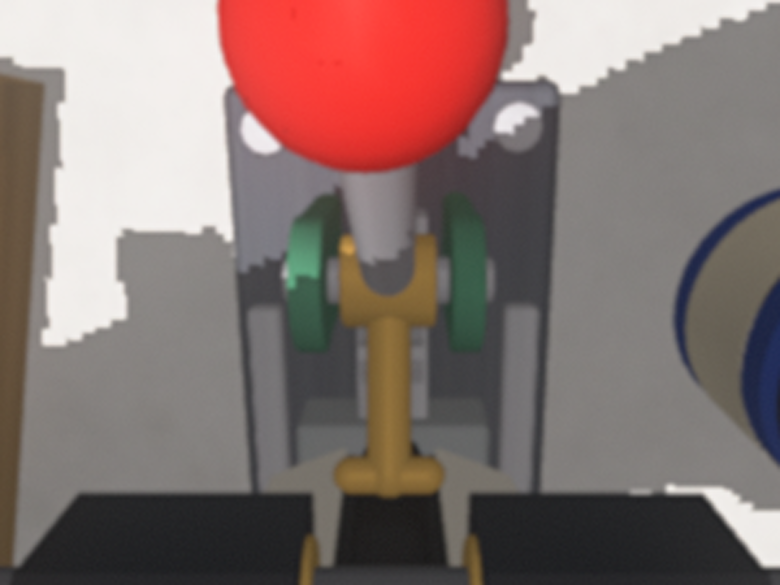

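View pics/s4.png

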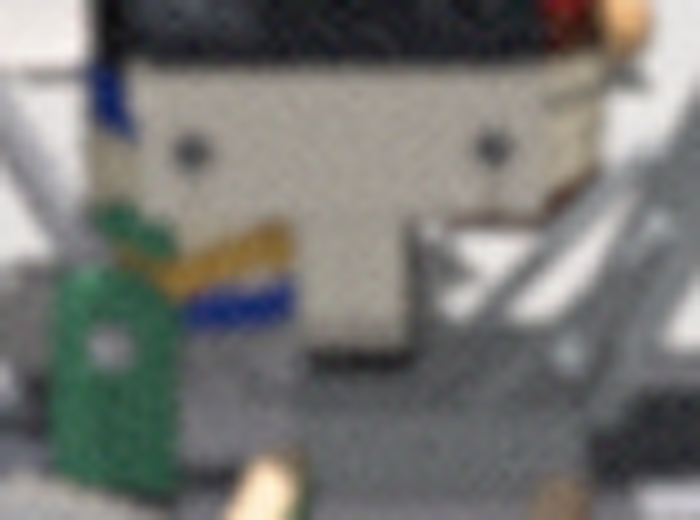

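```bash
python3 -m inch '[{"delta_pos":[0,0,0],"turn":[0,0,0],"hand":-0.3},{"delta_pos":[0,0,-2],"turn":[0,0,0],"hand":-0.3},{"delta_pos":[0,0,-12],"turn":[0,1,0],"hand":-0.3},{"delta_pos":[0,10,-12],"turn":[0.9,1,0],"hand":-0.3},{"delta_pos":[0,10,-12],"turn":[0.9,1,0],"hand":-0.3}]' 40
python3 - <<'E'
from h import *
go([558,-424,66],down(-86))
d=grab("side"); crop(d,225,160,295,232,"s5",10)
d=grab("wrist");crop(d,100,50,400,275,"w5",2.6)
E
```

```text
t: 7.45
eef_pos: [558.4, -424.9, 67.9]
orientation: [-0.001, 0.728, -0.685, 0.0]
contact_force: [-0.5, -0.6, 0.1]
finger_gap: 32.3
t 7.45 at [ 558.4 -424.9   67.9] q [ 0.14  0.83  0.77  1.57 -0.66  1.01 -0.41] F [-0.5 -0.6  0.1] gap 32.3
delta [-1.0, 0.4, 1.9] turn [-0.1, 0.1, -0.5]
```

View pics/w5.png

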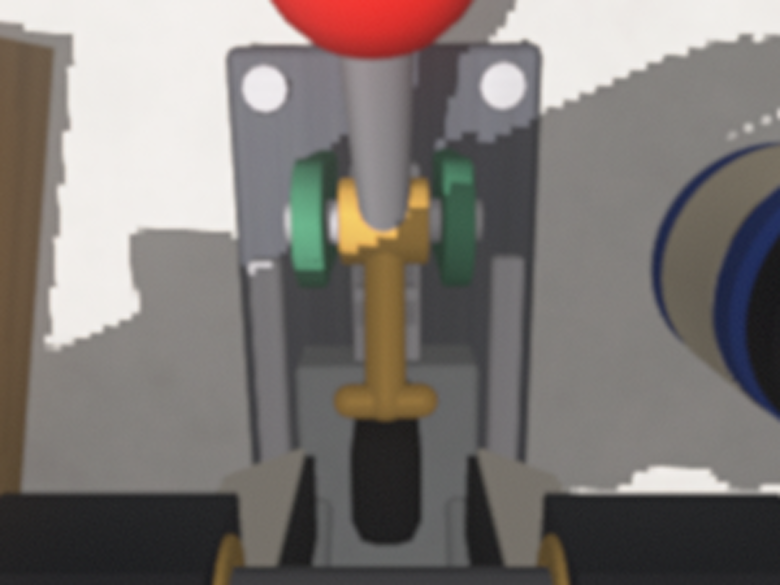

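View pics/s5.png

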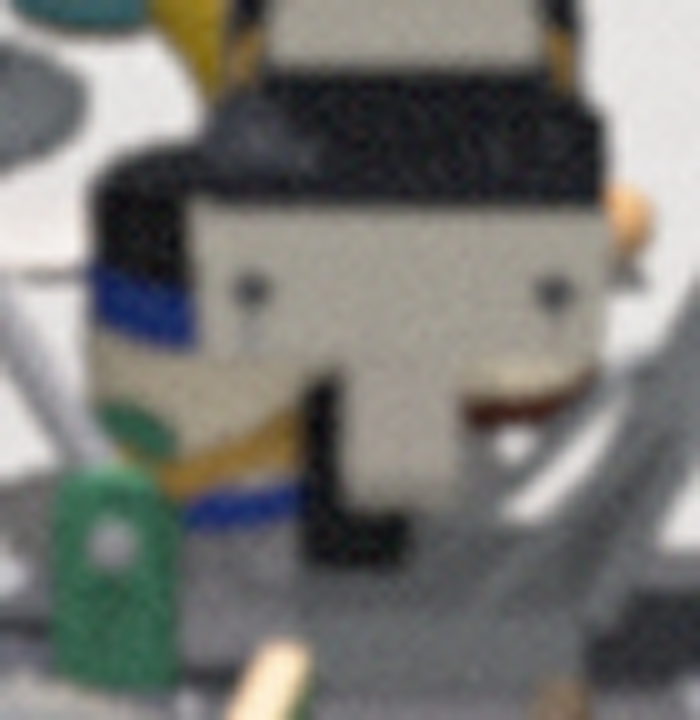

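```bash
python3 -m inch '[{"delta_pos":[-1,0,2],"turn":[0,0,0],"hand":-1},{"delta_pos":[-1,0,2],"turn":[0,0,0],"hand":-1},{"delta_pos":[-1,0,2],"turn":[0,0,0],"hand":-1},{"delta_pos":[-1,0,2],"turn":[0,0,0],"hand":-1},{"delta_pos":[-1,-4,2],"turn":[0,0,0],"hand":-1},{"delta_pos":[-1,-8,2],"turn":[0,0,0],"hand":-1},{"delta_pos":[-1,-12,2],"turn":[0,0,0],"hand":-1},{"delta_pos":[-1,-12,2],"turn":[0,0,0],"hand":-1}]' 40
python3 - <<'E'
from h import *
go([558,-424,66],down(-86))
d=grab("side"); crop(d,225,160,295,232,"s6",10)
E
```

```text
t: 8.35
eef_pos: [570.1, -423.0, 65.0]
orientation: [-0.001, 0.728, -0.685, -0.001]
contact_force: [-6.5, -4.4, -0.6]
finger_gap: 13.8
t 8.35 at [ 570.1 -423.    65. ] q [ 0.13  0.85  0.77  1.55 -0.66  1.02 -0.43] F [-6.5 -4.4 -0.6] gap 13.8
delta [0.3, 12.2, -1.0] turn [0.1, 0.2, -0.5]
```

View pics/s6.png

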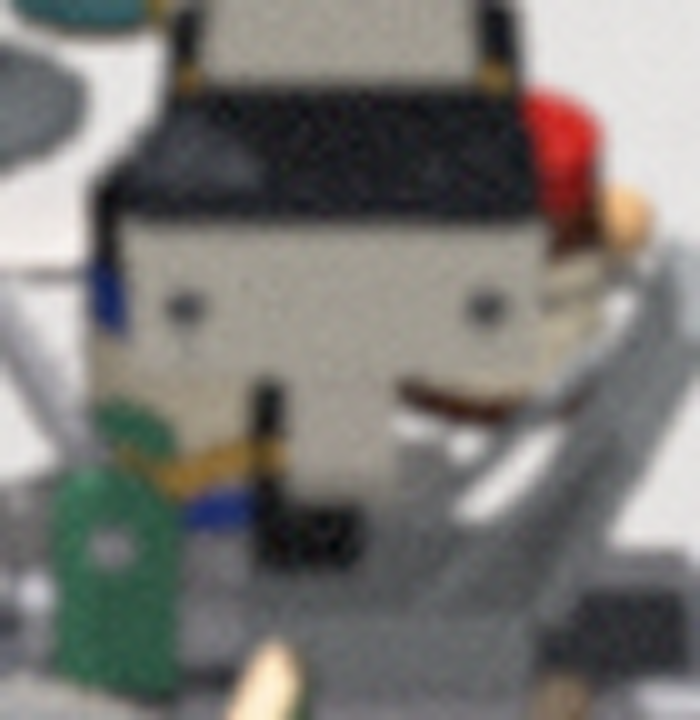

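```bash
python3 -m inch '[{"delta_pos":[0,-2,0],"turn":[0,0,0],"hand":-1},{"delta_pos":[0,-4,0],"turn":[0,0,0],"hand":-1},{"delta_pos":[0,-4,0],"turn":[0,0,0],"hand":-1}]' 40
python3 - <<'E'
from h import *
go([558,-424,66],down(-86))
E
```

```text
t: 8.7
eef_pos: [570.2, -423.0, 64.9]
orientation: [0.001, 0.727, -0.686, -0.004]
contact_force: [-14.9, 0.9, 7.2]
finger_gap: 13.6
t 8.7 at [ 570.2 -423.    64.9] q [ 0.13  0.85  0.77  1.54 -0.66  1.03 -0.43] F [-14.9   0.9   7.2] gap 13.6
delta [0.3, 12.3, -1.0] turn [0.4, 0.3, -0.7]
```

Firm stop. Release and lift, then look from above.

```bash
python3 -m inch '[{"delta_pos":[0,1,0],"turn":[0,0,0],"hand":-0.3},{"delta_pos":[0,1,0],"turn":[0,0,0],"hand":-0.3},{"delta_pos":[0,1,0],"turn":[0,0,0],"hand":-0.3},{"delta_pos":[0,4,-40],"turn":[0,0,0],"hand":-0.3},{"delta_pos":[0,40,-90],"turn":[0,0,-8],"hand":-0.3},{"delta_pos":[0,80,-135],"turn":[0,0,-16],"hand":-0.3},{"delta_pos":[0,120,-160],"turn":[0,0,-24],"hand":-0.3},{"delta_pos":[0,160,-180],"turn":[0,0,-32],"hand":-0.3}]' 40
python3 - <<'E'
from h import *
go([430,-432,230],down(3.9,25))
d=grab("side"); crop(d,170,120,340,260,"s7",4)
d=grab("top"); crop(d,165,95,325,215+40,"t7",5)
E
```

```text
t: 9.5
eef_pos: [423.0, -432.6, 241.7]
orientation: [-0.0, 0.89, -0.456, -0.003]
contact_force: [0.1, -0.4, 1.0]
finger_gap: 32.1
t 9.5 at [ 423.  -432.6  241.7] q [ 0.19  0.47  0.77  1.66 -0.35  1.16  0.1 ] F [ 0.1 -0.4  1. ] gap 32.1
delta [3.7, -6.1, 11.7] turn [12.6, 23.1, -57.2]
```

View pics/s7.png

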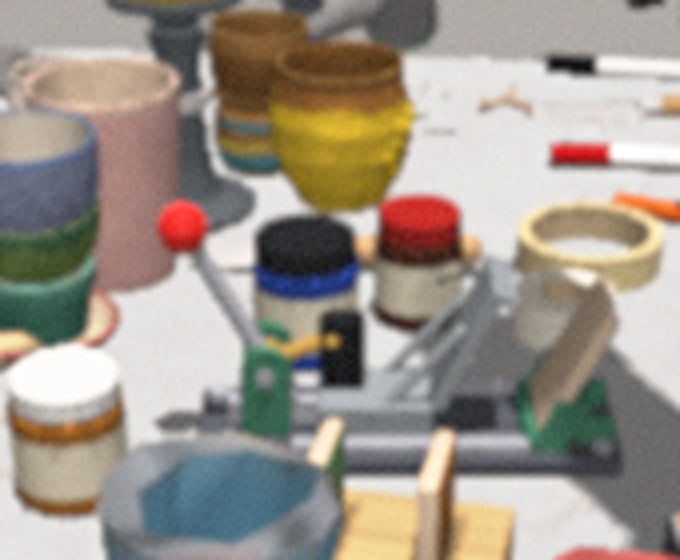

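View pics/t7.png

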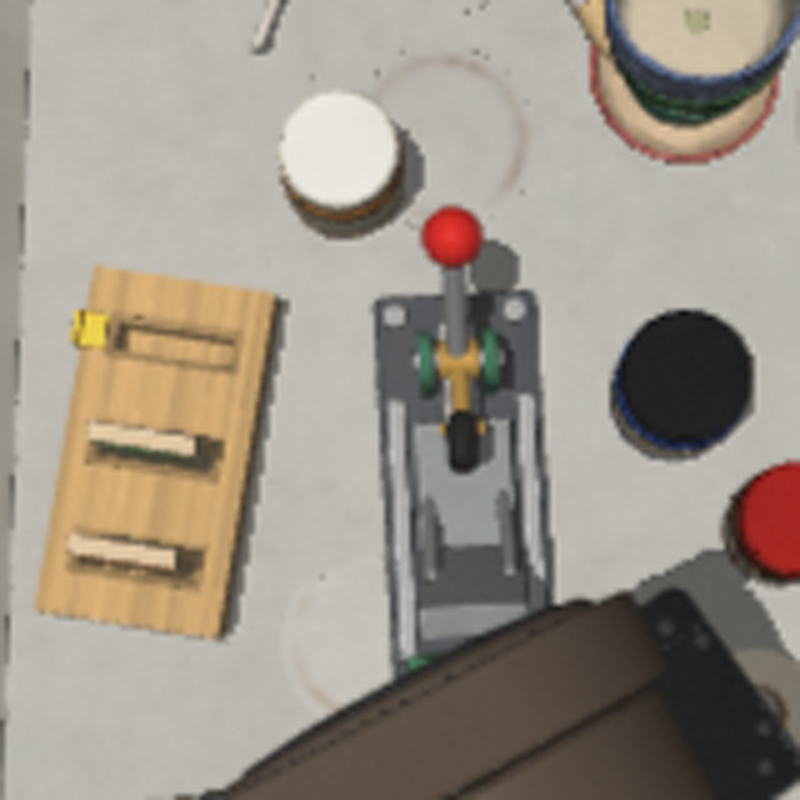

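Run:
```python
from h import *
go([400.2,-435.6,185],down(3.9,25))
d=grab("side"); crop(d,290,175,340,232,"s8",12)
K,V=d["K"],d["view"]
p=lambda P:(lambda c:(K@c/c[2])[:2])(V[:3,:3]@np.array(P,float)+V[:3,3])
ex=np.array([np.cos(np.radians(3.9)),np.sin(np.radians(3.9)),0]);ey=np.array([-ex[1],ex[0],0]);ez=np.array([0,0,1.])
u=-np.sin(np.radians(25))*ex+np.cos(np.radians(25))*ez; n=np.cos(np.radians(25))*ex+np.sin(np.radians(25))*ez
foot=np.array([473.6,-430.6,18])
for a in (30,72):
  for b in (-4.25,4.25): print(a,b,((p(foot+a*u+b*n+24*ey)-[290,175])*12).round())
```

```text
t 9.6 at [ 417.6 -436.2  244.6] q [ 0.19  0.47  0.78  1.66 -0.35  1.16  0.1 ] F [ 0.5 -0.2 -0.2] gap 32.3
delta [-10.4, 13.8, 59.6] turn [12.8, 22.9, -57.8]
30 -4.25 [310. 511.]
30 4.25 [265. 492.]
72 -4.25 [431. 309.]
72 4.25 [386. 289.]
```

View pics/s8.png

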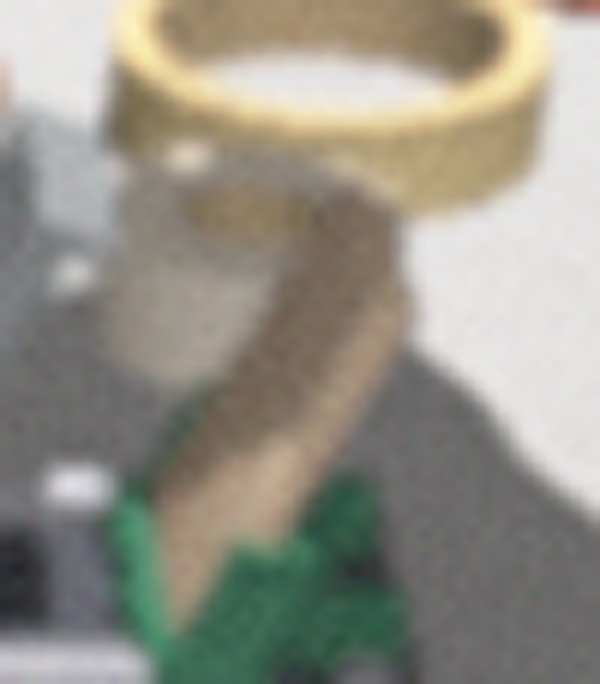

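```bash
python3 -m inch '[{"delta_pos":[-1,2,8],"turn":[1.6,2.9,-7.2],"hand":-0.3},{"delta_pos":[-3,4,15],"turn":[3.2,5.7,-14.5],"hand":-0.3},{"delta_pos":[-5,6,25],"turn":[4.8,8.6,-21.7],"hand":-0.3},{"delta_pos":[-6,8,34],"turn":[6.4,11.5,-28.9],"hand":-0.3},{"delta_pos":[-8,10,44],"turn":[8,14.3,-36.1],"hand":-0.3},{"delta_pos":[-9,12,52],"turn":[9.6,17.2,-43.4],"hand":-0.3},{"delta_pos":[-10,14,60],"turn":[11.2,20,-50.6],"hand":-0.3},{"delta_pos":[-10,14,60],"turn":[12.8,22.9,-57.8],"hand":-0.3}]' 20
python3 - <<'E'
from h import *
go([400.2,-435.6,185],down(3.9,25))
d=grab("wrist"); crop(d,0,0,512,384,"w8",1.5)
E
```

```text
t: 10.45
eef_pos: [404.5, -432.9, 181.5]
orientation: [-0.009, 0.975, 0.035, 0.217]
contact_force: [0.0, 0.8, -0.2]
finger_gap: 32.2
t 10.45 at [ 404.5 -432.9  181.5] q [ 0.73  0.36  0.29  1.98 -0.75  0.74  1.6 ] F [ 0.   0.8 -0.2] gap 32.2
delta [-2.6, 2.4, -5.1] turn [-0.2, -0.1, 0.2]
```

View pics/w8.png

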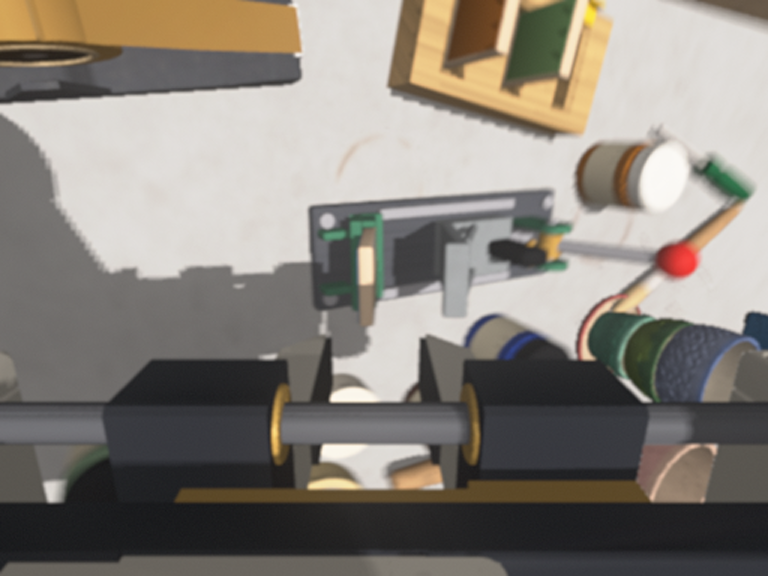

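Run:
```python
from h import *
go([450.8,-432.2,66.9],down(3.9,25))
d=grab("wrist"); im=d["image"].astype(int)
P=d["P"]; 
for v in (160,180,200): print([P[v,u].round(0).tolist() for u in (241,245,248)])
```

```text
t 10.5 at [ 402.2 -434.9  181.4] q [ 0.74  0.36  0.28  1.98 -0.75  0.75  1.62] F [-2.2 -1.6 -1.9] gap 32.3
delta [-4.7, 0.9, 124.3] turn [-0.2, -0.2, 0.9]
[[443.0, -409.0, 72.0], [445.0, -408.0, 75.0], [448.0, -408.0, 75.0]]
[[440.0, -424.0, 81.0], [442.0, -424.0, 84.0], [445.0, -424.0, 84.0]]
[[441.0, -443.0, 81.0], [444.0, -442.0, 84.0], [446.0, -441.0, 85.0]]
```

```bash
python3 -m inch '[{"delta_pos":[-4,1,25],"turn":[0,0,0.9],"hand":-0.3},{"delta_pos":[-4.5,1,50],"turn":[0,0,0.9],"hand":-0.3},{"delta_pos":[-4.5,1,70],"turn":[0,0,0.9],"hand":-0.3},{"delta_pos":[-4.5,1,70],"turn":[0,0,0.9],"hand":-0.3}]' 20
python3 - <<'E'
from h import *
go([450.8,-432.2,66.9],down(3.9,25))
d=grab("wrist"); crop(d,150,100,350,280,"w9",4)
d=grab("side"); crop(d,250,120,350,232,"s9",5)
E
```

```text
t: 10.95
eef_pos: [429.6, -431.9, 113.8]
orientation: [-0.013, 0.976, 0.023, 0.215]
contact_force: [-0.4, 1.5, 0.2]
finger_gap: 31.9
t 10.95 at [ 429.6 -431.9  113.8] q [ 0.75  0.47  0.22  2.   -0.87  0.62  1.69] F [-0.4  1.5  0.2] gap 31.9
delta [-0.5, 2.1, 51.4] turn [-0.3, 0.2, -1.3]
```

View pics/w9.png

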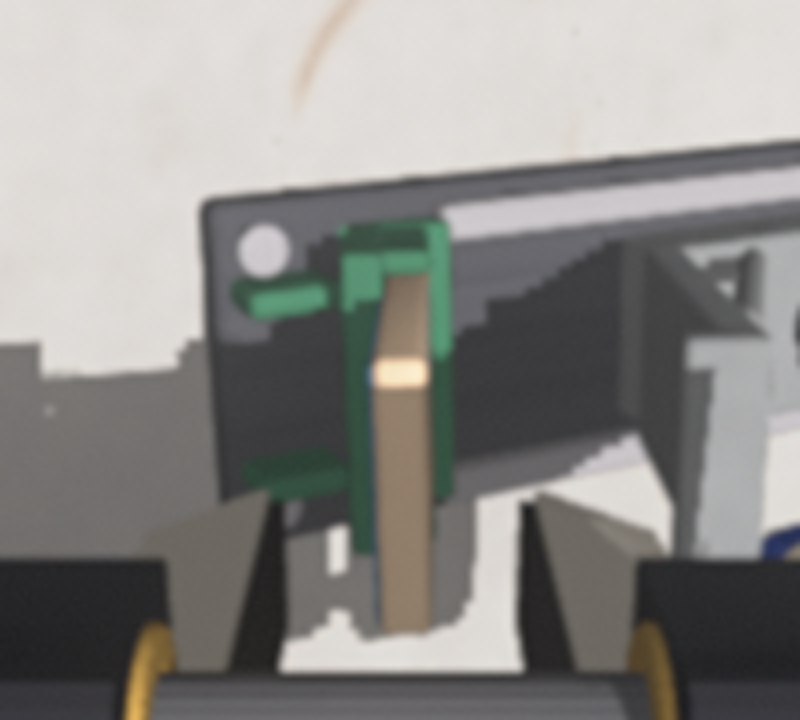

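View pics/s9.png

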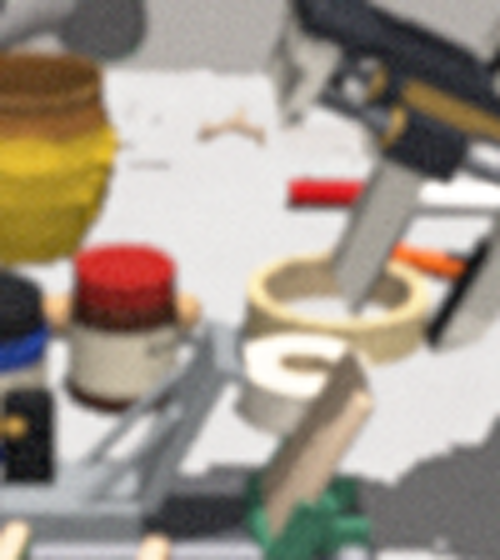

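```bash
python3 -m inch '[{"delta_pos":[0,1,20],"turn":[0,0,-1],"hand":-0.3},{"delta_pos":[0,1,38],"turn":[0,0,-1],"hand":-0.3},{"delta_pos":[0,1,51],"turn":[0,0,-1],"hand":-0.3},{"delta_pos":[0,1,51],"turn":[0,0,-1],"hand":-0.6},{"delta_pos":[0,1,51],"turn":[0,0,-1],"hand":-1},{"delta_pos":[0,1,51],"turn":[0,0,-1],"hand":-1},{"delta_pos":[0,1,51],"turn":[0,0,-1],"hand":-1},{"delta_pos":[0,1,51],"turn":[0,0,-1],"hand":-1}]' 15
python3 - <<'E'
from h import *
go([450.8,-432.2,66.9],down(3.9,25))
d=grab("side"); crop(d,250,120,350,232,"s10",5)
E
```

```text
t: 11.85
eef_pos: [450.9, -433.8, 71.2]
orientation: [-0.008, 0.976, 0.032, 0.217]
contact_force: [1.2, -0.5, 3.9]
finger_gap: 8.4
t 11.85 at [ 450.9 -433.8   71.2] q [ 0.77  0.55  0.15  2.   -0.96  0.54  1.78] F [ 1.2 -0.5  3.9] gap 8.4
delta [-1.8, -1.6, 3.9] turn [-0.1, -0.0, -0.1]
```

View pics/s10.png

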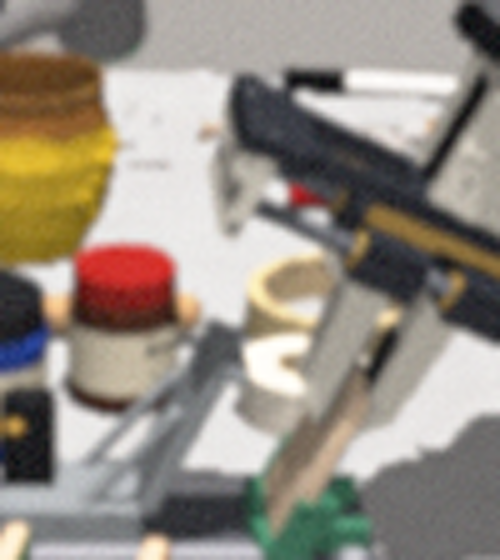

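```bash
python3 -m inch '[{"delta_pos":[0,0,-10],"turn":[0,0,0],"hand":-1},{"delta_pos":[0,0,-25],"turn":[0,0,0],"hand":-1},{"delta_pos":[0,0,-45],"turn":[0,0,0],"hand":-1},{"delta_pos":[0,0,-75],"turn":[0,0,0],"hand":-1},{"delta_pos":[0,0,-110],"turn":[0,0,0],"hand":-1},{"delta_pos":[0,0,-130],"turn":[0,0,0],"hand":-1}]' 20
python3 - <<'E'
from h import *
go([520,-380,240],down(-8.3,0))
d=grab("side"); crop(d,250,80,350,232,"s11",4)
E
```

```text
t: 12.5
eef_pos: [393.6, -438.8, 191.8]
orientation: [-0.007, 0.976, 0.031, 0.217]
contact_force: [-0.2, -1.5, -0.5]
finger_gap: 8.2
t 12.5 at [ 393.6 -438.8  191.8] q [ 0.73  0.34  0.31  1.97 -0.73  0.77  1.59] F [-0.2 -1.5 -0.5] gap 8.2
delta [138.1, -50.6, 11.3] turn [-2.6, -24.9, 11.8]
```

View pics/s11.png

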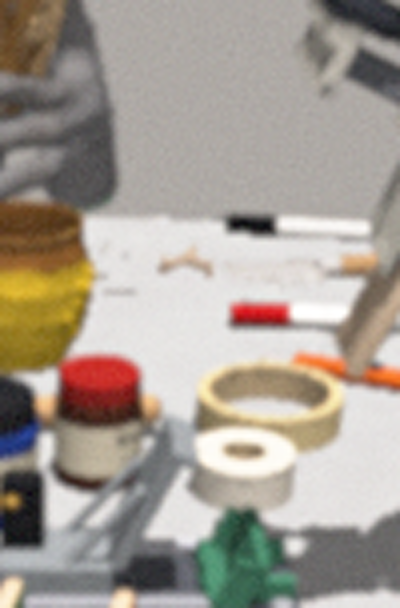

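```bash
python3 -m inch '[{"delta_pos":[0,0,-30],"turn":[0,0,0],"hand":-1},{"delta_pos":[15,-10,-45],"turn":[-0.6,-6,3],"hand":-1},{"delta_pos":[45,-20,-40],"turn":[-1.3,-12.5,6],"hand":-1},{"delta_pos":[80,-30,-20],"turn":[-2,-18.7,9],"hand":-1},{"delta_pos":[110,-40,0],"turn":[-2.6,-24.9,11.8],"hand":-1},{"delta_pos":[138,-50,11],"turn":[-2.6,-24.9,11.8],"hand":-1},{"delta_pos":[138,-50,11],"turn":[-2.6,-24.9,11.8],"hand":-1}]' 20
python3 - <<'E'
from h import *
go([620.8,-292,200],down(-8.3,0))
E
```

```text
t: 13.25
eef_pos: [525.5, -376.7, 241.5]
orientation: [0.0, 0.998, -0.069, 0.001]
contact_force: [-0.2, 0.3, -0.0]
finger_gap: 8.5
t 13.25 at [ 525.5 -376.7  241.5] q [ 0.24  0.49  0.46  1.54 -0.23  1.17  0.61] F [-0.2  0.3 -0. ] gap 8.5
delta [82.7, -96.9, 41.6] turn [0.0, -0.1, 0.4]
```

```bash
python3 -m inch '[{"delta_pos":[25,-30,0],"turn":[0,0,0],"hand":-1},{"delta_pos":[52,-60,5],"turn":[0,0,0],"hand":-1},{"delta_pos":[75,-88,15],"turn":[0,0,0],"hand":-1},{"delta_pos":[83,-97,30],"turn":[0,0,0.4],"hand":-1},{"delta_pos":[83,-97,41],"turn":[0,0,0.4],"hand":-1},{"delta_pos":[83,-97,41],"turn":[0,0,0.4],"hand":-1},{"delta_pos":[83,-97,41],"turn":[0,0,0.4],"hand":-1}]' 20
python3 - <<'E'
from h import *
go([620.8,-292,105],down(-8.3,0))
d=grab("wrist"); crop(d,0,0,512,384,"w12",1.5)
d=grab("side"); crop(d,200,60,320,270,"s12",3.5)
d=grab("top"); crop(d,150,120,250,232,"t12",5)
E
```

```text
t: 13.95
eef_pos: [619.1, -294.5, 201.0]
orientation: [0.001, 0.997, -0.074, 0.0]
contact_force: [-0.9, 0.0, 0.5]
finger_gap: 8.5
t 13.95 at [ 619.1 -294.5  201. ] q [ 0.1   0.58  0.44  1.48 -0.26  1.13  0.43] F [-0.9  0.   0.5] gap 8.5
delta [1.3, -2.9, 96.0] turn [0.1, -0.0, -0.2]
```

View pics/w12.png

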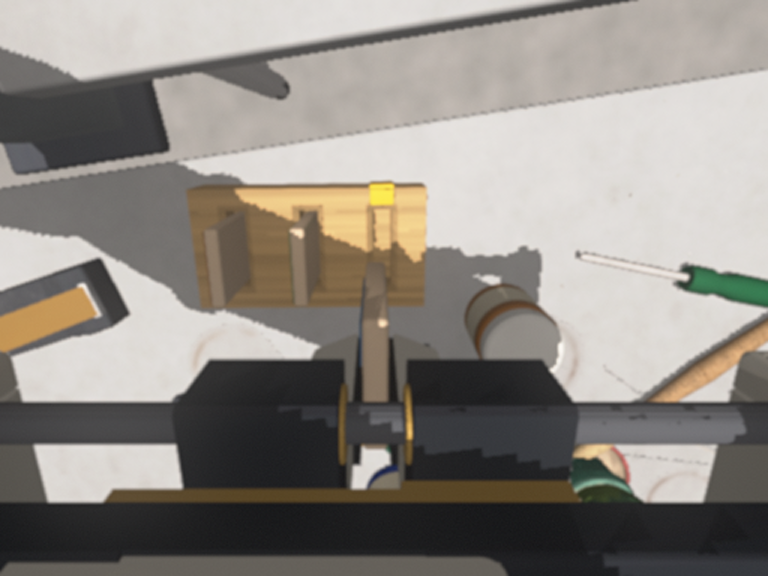

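View pics/s12.png

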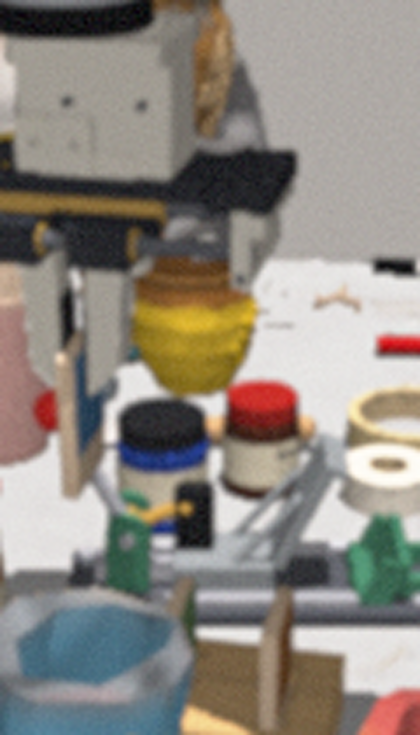

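Run:
```python
from h import *
import pickle
d=grab("wrist"); pickle.dump(d,open("w13.pkl","wb")); crop(d,190,110,310,260,"w13",5)
```

```text
(no output)
```

View pics/w13.png

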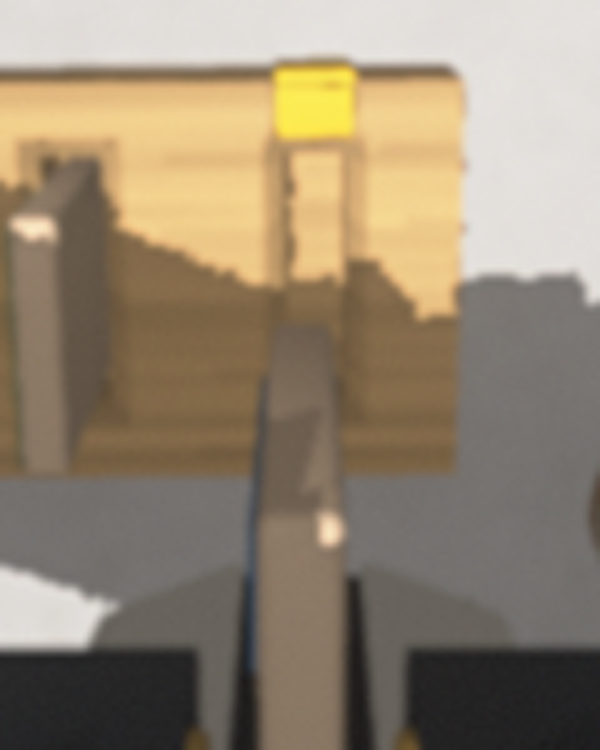

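View pics/t12.png

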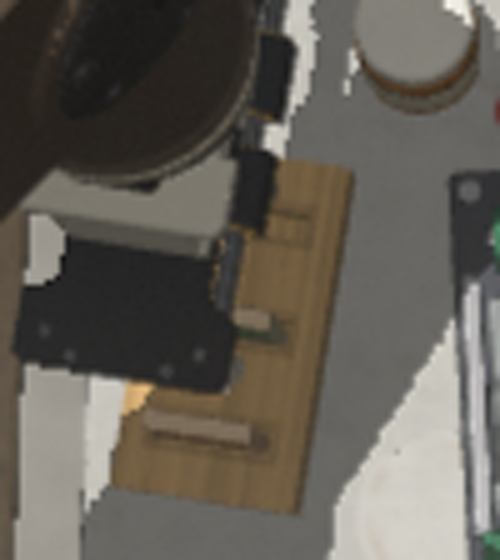

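Run:
```python
from h import *
import pickle
d=pickle.load(open("w13.pkl","rb"))
f=lambda u,v,h: ray(d,190+u/5-.4,110+v/5-.4,h)
pts={"mouth TL":(265,140),"TR":(365,140),"BL":(258,420),"BR":(365,420),"ctr":(314,281)}
for k,p in pts.items(): print(k,f(*p,34).round(1))
for k,p in {"rack TL?":(463,72),"rack BR":(457,470),"tag":(315,100)}.items(): print(k,f(*p,34 if "rack" in k else 44).round(1))
print("tile bottom", f(298,325,201-58).round(1), f(270,325,143).round(1), f(325,325,143).round(1))
o,c,R=cur(); print(c, (c+R.apply([0,0,58])).round(1), np.degrees(np.arctan2(*R.apply([1,0,0])[[1,0]])))
```

```text
mouth TL [ 617.6 -258.2   34. ]
TR [ 637.6 -261.1   34. ]
BL [ 607.  -316.9   34. ]
BR [ 629.6 -320.3   34. ]
ctr [ 623.2 -288.6   34. ]
rack TL? [ 658.8 -250.6   34. ]
rack BR [ 647.7 -334.5   34. ]
tag [ 628.9 -250.6   44. ]
tile bottom [ 622.8 -268.8  143. ] [ 619.  -268.3  143. ] [ 626.5 -269.4  143. ]
[ 620.5740249  -293.34456673  201.60925561] [ 620.7 -293.4  143.6] -8.35968909517326
```

```bash
python3 - <<'E'
from h import *
go([622,-291.5,106],down(-8.3,0))
E
python3 -m inch '[{"delta_pos":[1,-2,30],"turn":[0,0,0],"hand":-1},{"delta_pos":[1,-2,60],"turn":[0,0,0],"hand":-1},{"delta_pos":[1,-2,85],"turn":[0,0,0],"hand":-1},{"delta_pos":[1,-2,95],"turn":[0,0,0],"hand":-1},{"delta_pos":[1,-2,95],"turn":[0,0,0],"hand":-1},{"delta_pos":[1,-2,95],"turn":[0,0,0],"hand":-1}]' 20
python3 - <<'E'
from h import *
import pickle
go([620.8,-292,68],down(-8.3,0))
d=grab("wrist"); pickle.dump(d,open("w14.pkl","wb")); crop(d,170,90,330,240,"w14",5)
d=grab("side"); crop(d,200,140,280,260,"s14",5)
E
```

```text
t 14.15 at [ 620.6 -293.3  201.6] q [ 0.1   0.58  0.44  1.48 -0.26  1.13  0.43] F [-0.1  0.6  0.1] gap 8.5
delta [0.9, -2.1, 95.6] turn [0.1, -0.2, -0.1]
t: 14.75
eef_pos: [622.7, -292.3, 107.9]
orientation: [0.001, 0.997, -0.073, 0.002]
contact_force: [-0.2, -0.1, -0.8]
finger_gap: 8.2
t 14.75 at [ 622.7 -292.3  107.9] q [ 0.11  0.67  0.4   1.57 -0.3   0.96  0.47] F [-0.2 -0.1 -0.8] gap 8.2
delta [-2.0, -0.0, 39.9] turn [0.1, -0.2, -0.1]
```

View pics/w14.png

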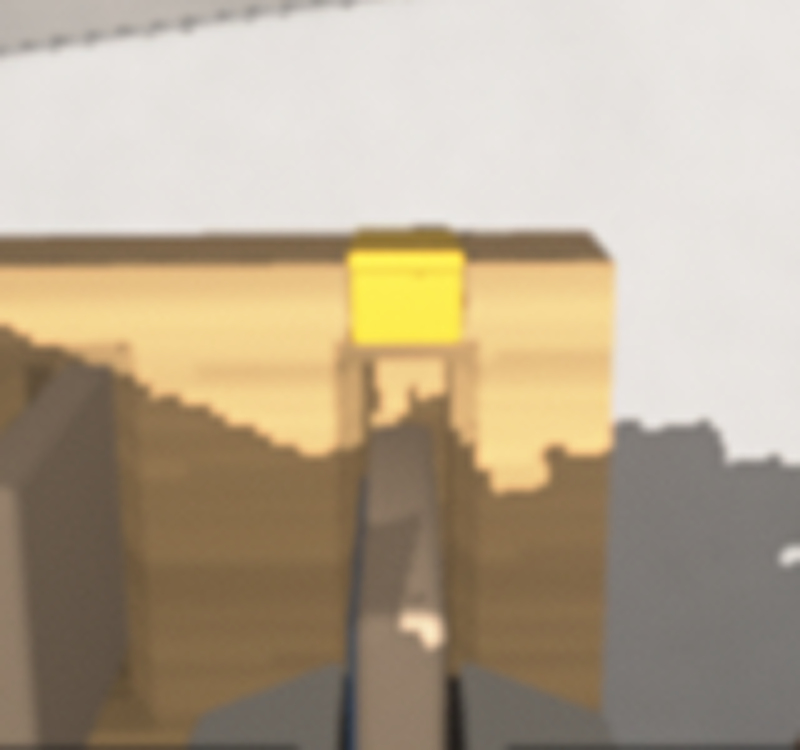

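View pics/s14.png

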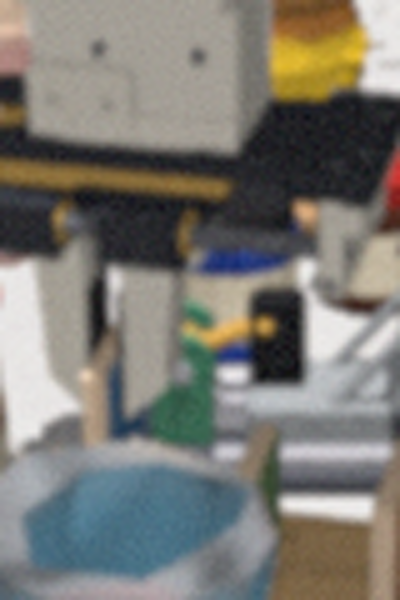

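Run:
```python
from h import *
import pickle
d=pickle.load(open("w14.pkl","rb"))
f=lambda u,v,h: ray(d,170+u/5-.4,90+v/5-.4,h)
o,c,R=cur(); zb=c[2]-58
print("TCP",c,"zb",zb)
yd=np.array([.144,.99,0])
a=f(407,345,34); b=f(403,425,zb)
print("mouth outer +y",a,"ctr",a-31*yd); print("tile +y bottom",b,"ctr",b-24*yd)
print("inner floor? wall", f(410,357,30)-27*yd)
print("corner",f(612,258,34), "tag",f(407,340,34))
im=d["depth"]; P=d["P"]
for p in [(403,440),(403,460),(403,480),(560,320),(300,320)]: print(P[int(90+p[1]/5),int(170+p[0]/5)].round(1))
```

```text
TCP [ 623.01085365 -292.26394183  108.38772303] zb 50.38772303292606
mouth outer +y [ 627.72404262 -259.7177667    34.        ] ctr [ 623.26004262 -290.4077667    34.        ]
tile +y bottom [ 625.96322917 -267.18331072   50.38772303] ctr [ 622.50722917 -290.94331072   50.38772303]
inner floor? wall [ 623.91713206 -289.14454876   30.        ]
corner [ 658.50755947 -251.50883576   34.        ] tag [ 627.83112564 -258.98783834   34.        ]
[ 625.8 -266.8   60.4]
[ 625.8 -266.6   70.2]
[ 625.8 -266.8   78. ]
[ 650.3 -259.4   35.2]
[ 613.3 -254.    34.9]
```

```bash
python3 -m inch '[{"delta_pos":[0.8,-0.7,8],"turn":[0,0,0],"hand":-1},{"delta_pos":[0.8,-0.7,14],"turn":[0,0,0],"hand":-1},{"delta_pos":[0.8,-0.7,19],"turn":[0,0,0],"hand":-1},{"delta_pos":[0.8,-0.7,24],"turn":[0,0,0],"hand":-1},{"delta_pos":[0.8,-0.7,29],"turn":[0,0,0],"hand":-1},{"delta_pos":[0.8,-0.7,34],"turn":[0,0,0],"hand":-1},{"delta_pos":[0.8,-0.7,34],"turn":[0,0,0],"hand":-1}]' 20
python3 - <<'E'
from h import *
go([620.8,-292,68],down(-8.3,0))
d=grab("wrist"); crop(d,170,90,330,240,"w15",5)
E
```

```text
t: 15.55
eef_pos: [623.6, -291.5, 73.4]
orientation: [0.001, 0.997, -0.073, 0.002]
contact_force: [0.7, -0.1, -0.5]
finger_gap: 8.5
t 15.55 at [ 623.6 -291.5   73.4] q [ 0.12  0.71  0.39  1.59 -0.32  0.9   0.48] F [ 0.7 -0.1 -0.5] gap 8.5
delta [-2.7, 0.9, 5.4] turn [0.1, -0.2, -0.1]
```

View pics/w15.png

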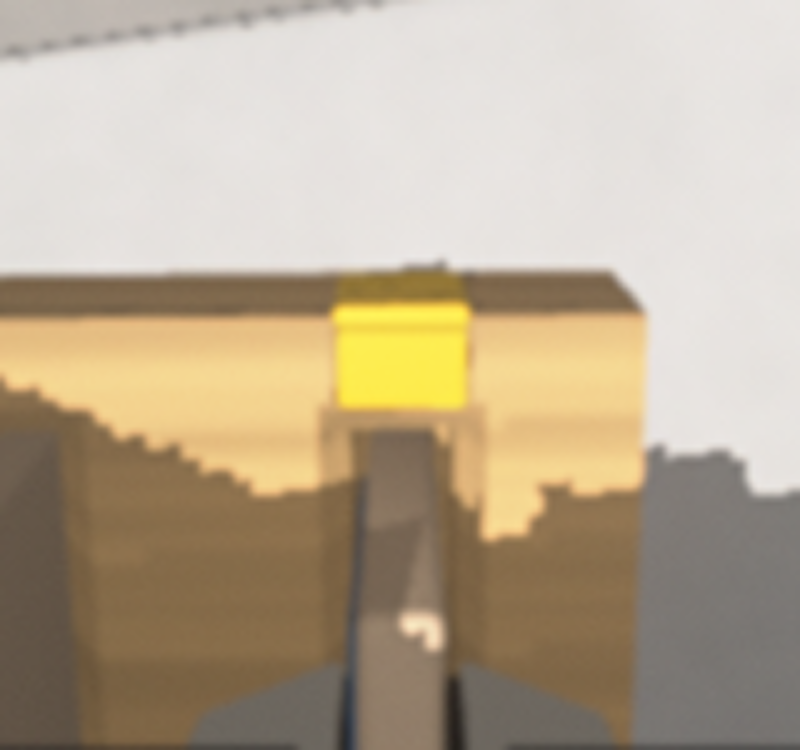

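```bash
python3 -m inch '[{"delta_pos":[0,0,2],"turn":[0,0,0],"hand":-1},{"delta_pos":[0,0,4],"turn":[0,0,0],"hand":-1},{"delta_pos":[0,0,6],"turn":[0,0,0],"hand":-1},{"delta_pos":[0,0,6],"turn":[0,0,0],"hand":-1}]' 20
```

```text
t: 16.0
eef_pos: [624.2, -291.9, 68.9]
orientation: [0.001, 0.997, -0.073, 0.003]
contact_force: [-1.9, 1.2, 8.2]
finger_gap: 8.5
```

```bash
python3 -m inch '[{"delta_pos":[0,0,0],"turn":[0,0,0],"hand":-0.65},{"delta_pos":[0,0,0],"turn":[0,0,0],"hand":-0.65},{"delta_pos":[0,0,0],"turn":[0,0,0],"hand":-0.65},{"delta_pos":[0,0,-5],"turn":[0,0,0],"hand":-0.65},{"delta_pos":[0,0,-25],"turn":[0,0,0],"hand":-0.65},{"delta_pos":[0,0,-60],"turn":[0,0,0],"hand":-0.65},{"delta_pos":[0,0,-100],"turn":[0,0,0],"hand":-0.65},{"delta_pos":[0,0,-140],"turn":[0,0,0],"hand":-0.65}]' 20
python3 - <<'E'
from h import *
d=grab("wrist"); crop(d,150,60,350,240,"w16",4)
d=grab("side"); crop(d,200,140,340,280,"s16",4)
go([520,-400,300])
E
```

```text
t: 16.8
eef_pos: [623.1, -291.5, 210.5]
orientation: [0.001, 0.997, -0.073, 0.002]
contact_force: [0.3, 0.4, 0.6]
finger_gap: 15.9
t 16.9 at [ 625.9 -293.5  215.7] q [ 0.09  0.57  0.44  1.46 -0.26  1.15  0.43] F [-0.3 -0.4 -0.1] gap 15.9
delta [-87.9, 121.2, -85.2] turn [0.0, 0.0, 0.0]
```

View pics/w16.png

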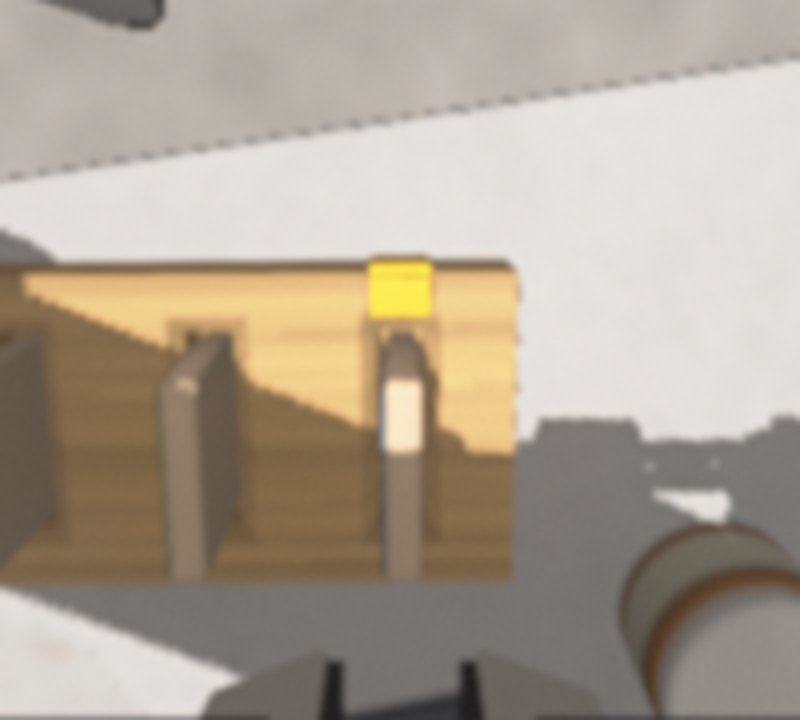

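View pics/s16.png

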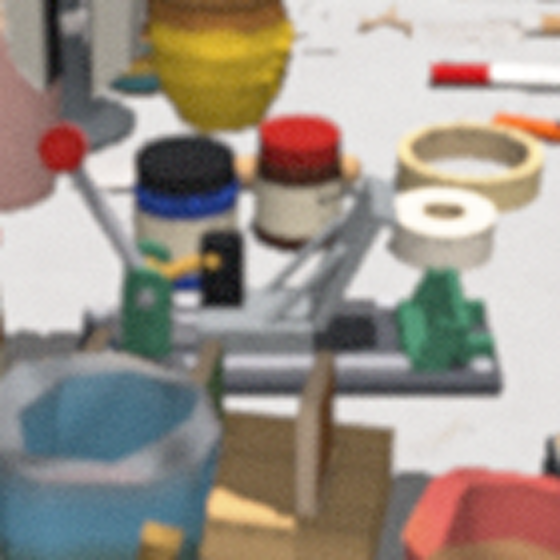

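Tile stands in the slot, pawl flipped, jaw back. I'll check heights and positions once more, then hand in.

```bash
python3 -m inch '[{"delta_pos":[0,10,-30],"turn":[0,0,0],"hand":-0.65},{"delta_pos":[-20,40,-50],"turn":[0,0,0],"hand":-0.65},{"delta_pos":[-40,80,-60],"turn":[0,0,0],"hand":-0.65},{"delta_pos":[-100,110,-60],"turn":[0,0,0],"hand":-0.65},{"delta_pos":[-150,120,-60],"turn":[0,0,0],"hand":-0.65},{"delta_pos":[-200,120,-60],"turn":[0,0,0],"hand":-0.65},{"delta_pos":[-200,120,-60],"turn":[0,0,0],"hand":-0.65},{"delta_pos":[-200,120,-60],"turn":[0,0,0],"hand":-0.65}]' 20
python3 - <<'E'
from h import *
o,c,R=cur(); print(c,o["joint_velocities"].round(3),o["contact_force"])
d=grab("top"); crop(d,165,95,325,255,"t17",5)
P=d["P"]; m=(P[...,0]>480)&(P[...,0]<660)&(P[...,1]>-345)&(P[...,1]<-225)&(P[...,2]>60)&(P[...,2]<110)
n,l,s,ct=cv2.connectedComponentsWithStats(m.astype(np.uint8))
for i in range(1,n):
    if s[i,4]>10: print(s[i],np.median(P[l==i],0).round(1),P[l==i][:,2].max().round(1), ray(d,*ct[i],82).round(1))
E
```

```text
t: 17.7
eef_pos: [406.4, -383.3, 273.7]
orientation: [0.002, 0.997, -0.075, 0.008]
contact_force: [0.7, 0.8, 0.2]
finger_gap: 16.2
[ 406.41326004 -383.2767989   273.72857119] [-0.023  0.046 -0.043 -0.07  -0.027 -0.    -0.012] [0.72958664 0.7680826  0.22229044]
[186 157  23   8 116] [ 620.3 -291.2   80.9] 87.5 [ 619.8 -291.6   82. ]
[182 179  23   8 112] [ 570.3 -283.9   81.4] 86.0 [ 570.6 -284.2   82. ]
[178 202  24   8 105] [ 522.1 -276.7   81.4] 86.4 [ 521.6 -277.9   82. ]
```

View pics/t17.png

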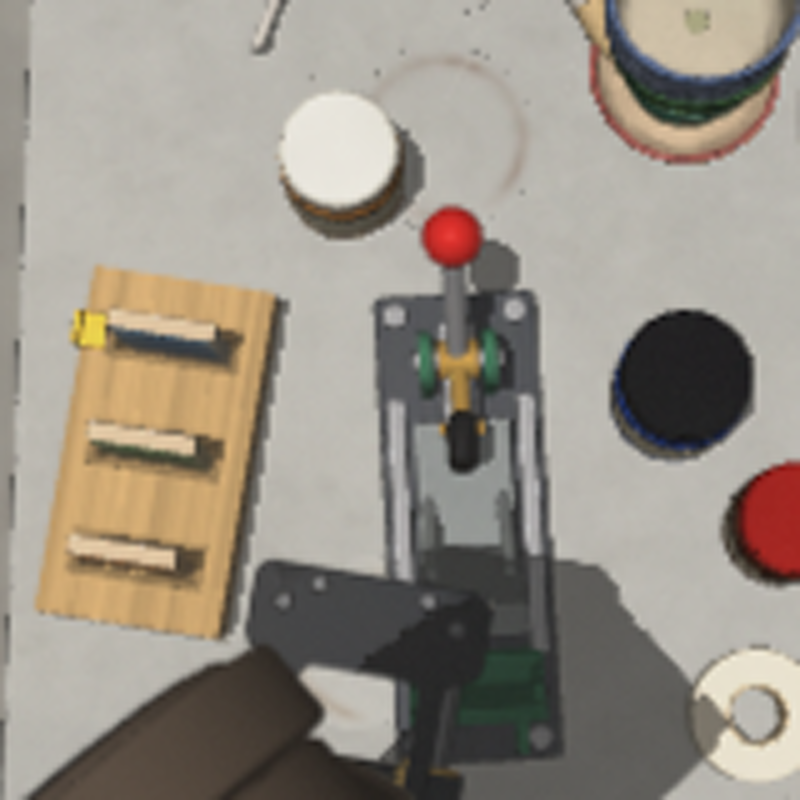

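The blue tile's top is at the same height as its neighbours (about 81–82 mm) and centred on the slot. The jaw is back, the pawl is flipped and nothing else has moved.

```bash
python3 -c "
from bench import bot; print(bot.finish_job())"
```

```text
the job is handed in; nothing more can be done
None
```

The job is handed in. The blue tile stands home in the yellow-tagged slot, the jaw is fully back and the pawl is flipped. `finish_job` reported no verdict.

**What I did:** I pushed the pawl knob over with closed fingers and pulled the jaw back by its handle. Then I pinched the tile along its 25° lean, lifted it clear and lowered it into the slot until it touched bottom. The arm ended clear of everything, at about 17.8 s.

**Last checks:**
- **Blue tile:** its top is at about 81 mm and its top-view centre is (620, −291.5) mm, within about 1.5 mm of the slot middle measured at the start. The other two tiles also read about 81 mm.
- **Bystanders:** the other two tiles measured within about 1 mm of their starting places. The jars and label roll looked unmoved in the picture but were not measured.
- **Jaw:** it travelled about 50 mm to a firm stop.

**What went wrong or disagreed:**
- **First jaw pull:** it stopped at about 43 mm because the fingers met the pawl's crossbar, peaking around 37 N in x at the wrist. I backed off, re-gripped higher and further back on the handle, and completed the travel.
- **Camera disagreement:** the wrist and top cameras differed by 2–4 mm on where the slot was. I settled it with a close wrist view just above the slot before inserting.

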